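Square a carton into the packing guide

ROBOT

A 6-joint arm with a two-finger parallel gripper is mounted at the origin on a cart in front of the work surface, level with it; the furniture and walls round the work are solid. World frame = base frame: x ahead of the robot, y to its left, z up, the work surface at z = 0. Lengths are in m, angles in rad, forces in N, time in s.
With the tool pointing down it reaches from about 0.325 to 0.775 m from the base axis. Payload 5.5 kg.
Tool frame: the origin (TCP) lies at the very end of the fingers, on their centre line; the grasp point (between the pads) lies 19 mm behind it; z points along the fingers, y is the line along which they close (so a half turn about z gives the same grasp; the last joint's range is limited). The gripper opens to 85 mm and grips with 20 to 120 N. Pads are 22 mm wide; open, the fingers measure 114 mm over their backs; the gripper's body (76 mm by 85 mm) begins 54 mm behind the grasp point. The pads swing forward as they close: fully open they stand 13 mm farther back than shut.
Start: joints at [-1.198, 0.091, 1.231, -0, 1.82, -0.057], TCP at [0.25, -0.545, 0.231] pointing down, gripper open.
Joint ranges: [-2.87, 2.87], [-0.86, 2.18], [0.17, 2.46], [-1.51, 4.65], [0.06, 2.69], [-2.65, 2.65]. Speed limits (rad/s): [2.57, 2.57, 3.01, 3.14, 3.14, 3.14].

INTERFACE

Orientations are given as a rotation vector (axis times angle).
In Python, from cell import ctrl gives the robot as it stands.
- The arm moves only by the shell command python3 -m creep 'ROWS' [OPENING] [FORCE]. ROWS is JSON, a list of rows, each a list of 2 entries, a list of its own where there are three numbers: the shift along the world's x, y, z scaled (see below), then the turn, a rotation vector about the world's x, y, z scaled (see below). In form: [[[x, y, z], [rx, ry, rz]], ...]. A call has exactly 5 rows; each row shifts and turns the commanded pose from where the row before left it; what a row does not reach is not made up. The controller multiplies each number of a shift by 30 mm and each number of a turn by 0.1 rad. A row lasts 1/12 s, in which the tool goes at most 41.7 mm and 7.16 degrees, less where a joint would pass 70% of its speed; a pose out of reach is approached as far as the arm can. A call with a number of a shift or a turn outside -1 to 1 is refused whole. A call with a gripper value outside its range is refused whole. OPENING is the opening, from 0 (shut) to 1 (fully open), set as the call begins (- or left out, the last holds). The fingers move at their own pace and stop on an object; FORCE is the grip in N (left out, the last holds). Time passes only in rows, so rows that do not move let the fingers close, or fill a call up. It gives the time, the measured TCP pose, the force, the opening and the grip force at its end, in the units of the state.
- ctrl.state(): the state, without advancing time (a new reading comes with each control period).
- ctrl.snapshot(name): name is "scene" or "top" or "wrist"; returns (picture, depth): 400x640x3 uint8, blue, green, red; 400x640 float32, m along the optical axis (not along the pixel's ray), 0 where there is no reading.
- ctrl.calibration(name): a dict with "vfov" (degrees; the focal length in pixels is half the picture's height over the tangent of half this angle, whatever the lens; pixels are square), "cx", "cy" (the principal point, pixels), "R" (3x3) and "t" (3): a world point X has camera coordinates R X + t. Camera axes: x right, y down, z forward; pixel columns grow to the right and rows downward; lengths in m; the calibration is good to about 2 mm. A picture is of the moment at which its call begins: read the wrist's pose just before it. calibration takes no time and is no camera call; for the wrist camera it gives the pose at the moment of the call.
- ctrl.sign_off(): hands the job in; it is judged then, once.
The state is a dict: "time_s": time; "qpos": joint angles; "joint_vel": joint speeds; "joint_efforts": joint torques, N m; "tcp_pos": TCP position; "ee_rot": TCP orientation; "wrist_force": force on the tool from outside, world axes, zero at the start; "moment": the same for the moment, N m; "finger_gap": finger opening in m; "finger_force": force on a finger pad.
Only numpy, scipy, OpenCV 4.12 (cv2) and the standard library are available. Lean on these libraries where they do the work, as an engineer would, in place of code of your own. Each camera call takes 0.05 s, during which the arm holds its last target. There are 200 camera calls.

TASK

Push the carton that lies in front of the long wooden fence into the packing guide, with the fingers only and without picking it up: first push it back until its long side lies flush against the fence, still well short of the wooden stop block, then slide it along the fence until its end meets the stop block. Leave it lying square, flush against both fence and stop, and leave everything else where it is.

Things in the scene. Friction and masses are not known exactly. Their poses are not given: they have to be found in the camera images.
- carton: card box of sweets lying on the worktop, 150 x 52 x 46 mm, about 0.18 kg, light enough to be pushed with 1 to 3 N; origin at the centre of its underside, x along its 150 mm length (either end may point either way), y along its 52 mm width, z up
- fence: straight light-wood fence, screwed down, 460 mm long, 30 high, 18 thick; origin on the worktop at the middle of the foot of its front face (towards robot and carton); x points level into the wood (which spans x = 0 to 18 mm), y along the fence to the left (-230 to 230 mm), z up. With the carton flush against it, the carton's origin is at x = -26 mm in this frame
- stop: light-wood stop block, screwed down square to the fence near its left or right end (varies); 100 mm (x, from the fence's front face towards the robot) x 40 (y, along the fence) x 30 high; origin at the centre of its underside, 190 mm along the fence from its middle, axes as the fence's. The carton, on the side of the fence's middle, meets it when their origins are 95 mm apart along the fence
- tape: roll of brown tape lying flat, loose, 93 mm across and 48 mm high, at the other end of the fence from the stop block, its centre 190 mm from the fence's middle and 50 mm in front of the fence; origin at the centre of its underside; to be left alone
- pen: marker pen, loose, 135 mm long, 17 mm thick, lying along the fence behind it; origin at the centre of its underside, y along its length; to be left alone
- scissors: scissors, loose, 199 x 87 x 9 mm, lying flat at the far front right; origin at the centre of the underside; to be left alone
- notebook: notebook, loose, 150 x 104 x 14 mm, lying flat on the right; origin at the centre of its underside; to be left alone
- tall_carton: card box that stands upright at the front left (a fixed open one of the same kind stands behind it), loose, 46 x 52 x 150 mm high; origin at the centre of its underside; to be left alone
- nougat: nougat bar in film, loose, 243 x 48 x 31 mm, lying at the far left; origin near the centre of its underside; to be left alone
Mind the look-alikes: they are no part of the job. Several things have the shape of the stop; the one meant has the colours described above.

How it is judged:
On the way:
1. the carton's long side lies flush against the fence while its end is still at least 20 mm short of the stop block (x of carton in the frame of fence between -0.031 and -0.021 m and angle between the x axis of carton and the y axis of fence, either way round below 0.035 rad and (y of carton in the frame of stop above 0.115 m or y of carton in the frame of stop below -0.115 m)), for 0.2 s.
At the end, for the whole second after the job is handed in: The carton lies flat and still, its long side within 5 mm of the fence and parallel to it within 0.035 rad, its end within 5 mm of the stop block (x of carton in the frame of fence between -0.031 and -0.021 m and angle between the x axis of carton and the y axis of fence, either way round below 0.035 rad and ((y of carton in the frame of stop between 0.09 and 0.1 m and y of stop in the frame of fence below 0 m) or (y of carton in the frame of stop between -0.1 and -0.09 m and y of stop in the frame of fence above 0 m)) and height (world z) of carton below 0.004 m and angle between carton's own z axis and vertical below 0.05 rad and linear speed of carton below 0.01 m/s); the robot touches nothing.
It fails at once if the carton is lifted (more than 12 mm) or tipped (more than 0.25 rad) (height (world z) of carton above 0.012 m or angle between carton's own z axis and vertical above 0.25 rad).
It fails at once if another loose thing is moved more than 20 mm (distance of any of tape, pen, scissors, notebook, tall_carton, nougat from where it was at the start of the episode above 0.02 m).
It also fails if it takes over 51 s, if anything falls off the work surface, if the arm or the gripper's body presses on something with over 40 N, if the wrist force passes 120 N, or if a joint passes its speed limit or range.

## Working session

There is one attempt and no reset: what is moved stays moved. The work goes in short steps, Python scripts to look and compute and a shell command to move; the robot and the scene stay as the last step left them, time stands still between calls to the robot, and variables do not carry over. Pictures are saved under pics/ and viewed, at most 10 in all, crops included, and the job is handed in when it is done.

```bash
mkdir -p pics; ls; python3 - <<'E'
from cell import ctrl
import cv2,numpy as np
for n in("top","scene"):
    p,d=ctrl.snapshot(n);cv2.imwrite(f"pics/{n}0.png",p);np.save(f"pics/{n}0.npy",d)
    print(n,ctrl.calibration(n))
print(ctrl.state())
E
```

```text
pics
top {'vfov': 47.0768047996268, 'cx': 318.34117132809774, 'cy': 193.59633907063738, 'R': array([[-0.01781845, -0.99981378, -0.00740958],
       [-0.98011941,  0.01893116, -0.19750331],
       [ 0.19760681,  0.00374307, -0.98027422]]), 't': array([0.00815498, 0.53952615, 1.40579811])}
scene {'vfov': 47.550760285627504, 'cx': 306.4200657478141, 'cy': 201.47594501630505, 'R': array([[-0.5414323 , -0.84063027, -0.01384963],
       [-0.63621408,  0.42042987, -0.64689286],
       [ 0.54962052, -0.34143736, -0.76245512]]), 't': array([0.26428643, 0.36175547, 1.50927871])}
{'time_s': 0.1, 'qpos': array([-1.19771952e+00,  9.18163192e-02,  1.23174271e+00, -2.84578030e-06,
        1.81980433e+00, -5.67190699e-02]), 'joint_vel': array([ 5.75529773e-04, -2.64674483e-03, -3.17807545e-03,  2.83523577e-04,
       -3.68688917e-04,  1.61261952e-05]), 'joint_efforts': array([ 3.89976951e-03, -4.60215926e+01, -4.19219434e+01,  1.75835958e-04,
        1.05914610e-02,  1.93623328e-05]), 'tcp_pos': array([ 0.24990888, -0.54520798,  0.23025718]), 'ee_rot': array([-3.06762250e+00, -6.69563579e-01,  4.42162591e-04]), 'wrist_force': array([0.24999564, 0.0232661 , 0.42407169]), 'moment': array([-0.04566638, -0.04373225,  0.03154697]), 'finger_force': 0.0, 'finger_gap': 0.08533359181819083}
```

View pics/top0.png

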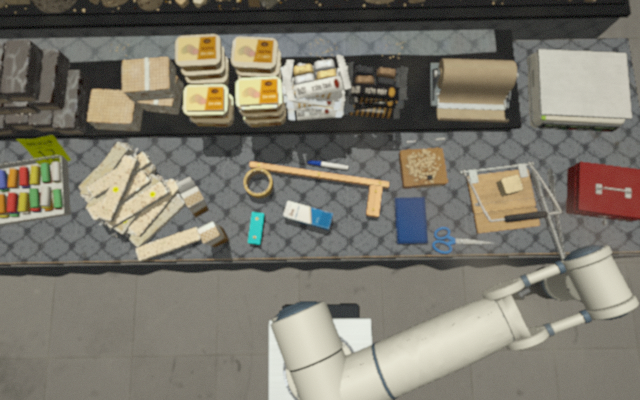

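View pics/scene0.png

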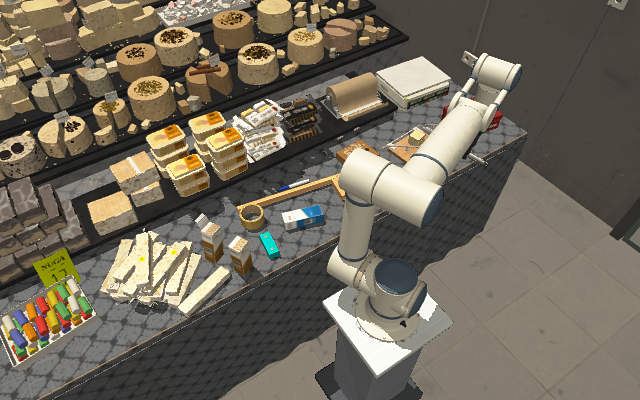

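The top view shows the fence from (250,166) to (388,184). The candidates with the stop's shape are the wood block at (375,200) and the teal block at (257,228). The wood block is the stop: it is light wood, square to the fence at its right end. The white/blue carton is at (308,216), with the tape at (258,182) at the other end. I'll confirm in one enlarged crop and measure.

```bash
cat > h.py <<'E'
import cv2,numpy as np
from cell import ctrl
def ray(c,uv,z):
    f=200/np.tan(np.radians(c["vfov"]/2)); R=np.array(c["R"]);t=np.array(c["t"])
    uv=np.atleast_2d(np.array(uv,float)); v=np.c_[(uv[:,0]-c["cx"])/f,(uv[:,1]-c["cy"])/f,np.ones(len(uv))]@R
    o=-R.T@t; return o+v*((z-o[2])/v[:,2])[:,None]
def cloud(c,d):
    f=200/np.tan(np.radians(c["vfov"]/2)); v,u=np.mgrid[:400,:640]
    P=np.stack([(u-c["cx"])/f*d,(v-c["cy"])/f*d,d],-1)
    return (P-np.array(c["t"]))@np.array(c["R"])
E
python3 - <<'E'
from h import *
p=cv2.imread("pics/top0.png");d=np.load("pics/top0.npy");c=ctrl.calibration("top")
cv2.imwrite("pics/crop.png",cv2.resize(p[145:260,235:435],None,fx=4,fy=4,interpolation=cv2.INTER_CUBIC))
X=cloud(c,d);z=X[...,2]
def reg(r,zr,h):
    m=np.zeros((400,640),np.uint8);a,b,e,f=r
    m[b:f,a:e]=((z>zr[0])&(z<zr[1]))[b:f,a:e]
    n,l,s,_=cv2.connectedComponentsWithStats(m);i=1+s[1:,4].argmax()
    v,u=np.where(l==i);W=ray(c,np.c_[u,v],h)[:,:2]
    (x,y),(w,hh),a=cv2.minAreaRect((W*1000).astype(np.float32));return x,y,w,hh,a,len(u),np.median(z[l==i])
print("carton",reg((275,192,345,240),(.036,.06),.046))
print("tape",reg((238,160,278,200),(.036,.06),.048))
print("teal",reg((243,205,270,250),(.015,.06),.03))
print("notebook",reg((392,190,430,250),(.007,.03),.014))
hsv=cv2.cvtColor(p,cv2.COLOR_BGR2HSV)
for u,v in((340,179),(375,198),(300,172)):print(hsv[v,u],X[v,u])
m=((abs(hsv[...,0].astype(int)-15)<7)&(hsv[...,1]>70)&(hsv[...,2]>150)).astype(np.uint8)
m[:155]=0;m[222:]=0;m[:,:245]=0;m[:,395:]=0
v,u=np.where(m);W=ray(c,np.c_[u,v],.03)[:,:2]
# fence pts: columns 275..360
k=(u>278)&(u<362);q=cv2.fitLine((W[k]).astype(np.float32),cv2.DIST_HUBER,0,.001,.001).ravel();print("fence",q,np.degrees(np.arctan2(q[1],q[0])))
k=(u>362)&(v>190);print("stop",cv2.minAreaRect((W[k]*1000).astype(np.float32)))
k=(u>362);print("right end",W[k][:,1].min(),"left",W[:,1].max())
E
```

```text
carton (474.3683776855469, 33.0759162902832, 149.81056213378906, 53.5211067199707, 73.23531341552734, 780, np.float64(0.04633401879289058))
tape (584.408203125, 191.41119384765625, 90.53180694580078, 88.95748138427734, 88.8948745727539, 232, np.float64(0.047011845979879674))
teal (437.3199462890625, 199.33816528320312, 42.34388732910156, 100.53130340576172, 82.60042572021484, 410, np.float64(0.03059871076967853))
notebook (457.06683349609375, -296.1395263671875, 151.7750701904297, 103.5198745727539, 0.10628627240657806, 1300, np.float64(0.011528408079431058))
[ 18 106 214] [ 0.59160561 -0.07308154  0.02929518]
[ 18 102 225] [ 0.52693521 -0.18443781  0.02711023]
[ 17  97 232] [0.61733501 0.05678898 0.03042967]
fence [ 0.16984676  0.9854705   0.6094371  -0.00827921] 80.221085
stop ((511.10821533203125, -179.00750732421875), (43.533363342285156, 84.40850067138672), 80.169189453125)
right end -0.23153414397464792 left 0.23638157056447232
```

View pics/crop.png

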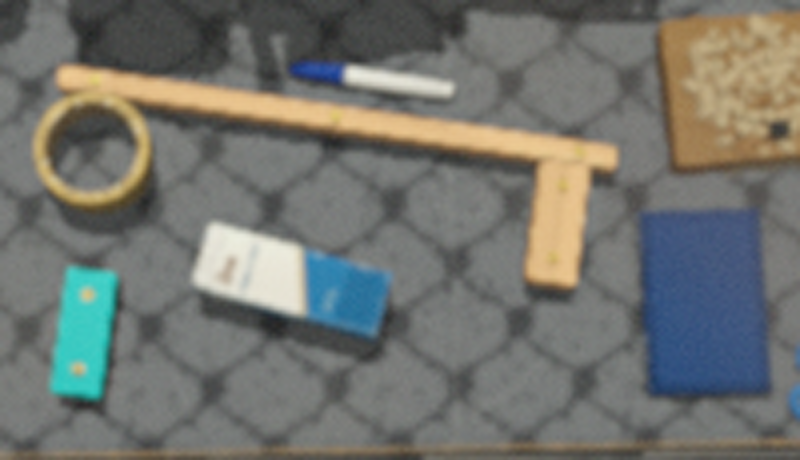

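The crop confirms it: the stop is the light-wood block at crop (555,225), joined square to the fence's right end, and the teal block at (85,330) is the look-alike. The carton is at crop (290,280). The fence's front middle is near (0.601,-0.005), with its y axis at 80.2°. The carton sits at about -0.131 (x) and +0.016 (y) in the fence frame, turned by -7°. I'll move to a point in front of it.

```bash
R='[[0.26,0.98,0],[0,0,-0.3]]'
python3 -m creep '[[[0.26,0.98,0],[0,0,-0.3]],[[0.26,0.98,0],[0,0,-0.3]],[[0.26,0.98,0],[0,0,-0.3]],[[0.26,0.98,0],[0,0,-0.3]],[[0.26,0.98,0],[0,0,-0.3]]]' 1
python3 -m creep '[[[0.26,0.98,0],[0,0,-0.3]],[[0.26,0.98,0],[0,0,-0.3]],[[0.26,0.98,0],[0,0,-0.3]],[[0.26,0.98,0],[0,0,-0.3]],[[0.26,0.98,0],[0,0,-0.3]]]'
python3 -m creep '[[[0.26,0.98,0],[0,0,-0.3]],[[0.26,0.98,0],[0,0,-0.3]],[[0.26,0.98,0],[0,0,-0.3]],[[0.26,0.98,0],[0,0,-0.3]],[[0.26,0.98,0],[0,0,-0.3]]]'
python3 -m creep '[[[0.26,0.98,0],[0,0,-0.3]],[[0.26,0.98,0],[0,0,-0.3]],[[0.26,0.98,0],[0,0,-0.3]],[[0.26,0.98,0],[0,0,-0.3]],[[0.26,0.98,0],[0,0,-0.3]]]'
python3 -m creep '[[[0,0,0],[0,0,0]],[[0,0,0],[0,0,0]],[[0,0,0],[0,0,0]],[[0,0,0],[0,0,0]],[[0,0,0],[0,0,0]]]'
```

```text
time_s: 0.52
tcp_pos: [0.289, -0.397, 0.2306]
ee_rot: [-3.11, -0.435, 0.0]
wrist_force: [0.9, -0.2, 0.5]
finger_gap: 0.0859
finger_force: 0.0
time_s: 0.93
tcp_pos: [0.3279, -0.2499, 0.2308]
ee_rot: [-3.135, -0.201, 0.0]
wrist_force: [-0.1, 0.5, 0.6]
finger_gap: 0.0856
finger_force: 0.0
time_s: 1.35
tcp_pos: [0.3669, -0.103, 0.231]
ee_rot: [-3.141, 0.034, 0.0]
wrist_force: [0.2, -0.5, 0.9]
finger_gap: 0.085
finger_force: 0.0
time_s: 1.77
tcp_pos: [0.4059, 0.0441, 0.231]
ee_rot: [3.13, -0.269, -0.0]
wrist_force: [0.5, -0.7, 0.7]
finger_gap: 0.0857
finger_force: 0.0
time_s: 2.18
tcp_pos: [0.4059, 0.0416, 0.2313]
ee_rot: [3.13, -0.27, 0.0]
wrist_force: [-0.7, -0.3, -0.2]
finger_gap: 0.0857
finger_force: 0.0
```

```bash
python3 -m creep '[[[0,0,-0.9],[0,0,0]],[[0,0,-0.9],[0,0,0]],[[0,0,-0.9],[0,0,0]],[[0,0,-0.9],[0,0,0]],[[0,0,-0.9],[0,0,0]]]'
python3 -m creep '[[[0,0,-0.9],[0,0,0]],[[0,0,-0.8],[0,0,0]],[[0,0,-0.6],[0,0,0]],[[0,0,-0.5],[0,0,0]],[[0,0,0],[0,0,0]]]'
python3 -m creep '[[[0,0,0],[0,0,0]],[[0,0,0],[0,0,0]],[[0,0,0],[0,0,0]],[[0,0,0],[0,0,0]],[[0,0,0],[0,0,0]]]'
```

```text
time_s: 2.6
tcp_pos: [0.4059, 0.0415, 0.0952]
ee_rot: [3.13, -0.27, 0.001]
wrist_force: [0.8, 0.1, 0.5]
finger_gap: 0.0855
finger_force: 0.0
time_s: 3.02
tcp_pos: [0.4037, 0.0416, 0.0088]
ee_rot: [3.129, -0.27, -0.009]
wrist_force: [-0.5, -0.7, 0.4]
finger_gap: 0.0854
finger_force: 0.0
time_s: 3.43
tcp_pos: [0.4066, 0.0425, 0.0133]
ee_rot: [-3.13, 0.267, -0.003]
wrist_force: [0.2, 0.3, -0.2]
finger_gap: 0.0853
finger_force: 0.0
```

```bash
python3 -m creep '[[[0.24,-0.041,-0.15],[0,0,0]],[[0.24,-0.041,0],[0,0,0]],[[0.24,-0.041,0],[0,0,0]],[[0.24,-0.041,0],[0,0,0]],[[0.24,-0.041,0],[0,0,0]]]'
python3 -m creep '[[[0.24,-0.041,0],[0,0,0]],[[0.24,-0.041,0],[0,0,0]],[[0.24,-0.041,0],[0,0,0]],[[0.24,-0.041,0],[0,0,0]],[[0.24,-0.041,0],[0,0,0]]]'
python3 -m creep '[[[0.24,-0.041,0],[0,0,0]],[[0.24,-0.041,0],[0,0,0]],[[0.2,-0.034,0],[0,0,0]],[[0.1,-0.017,0],[0,0,0]],[[0,0,0],[0,0,0]]]'
cat > m.py <<'E'
from h import *
import sys
p,d=ctrl.snapshot("top");c=ctrl.calibration("top");X=cloud(c,d)
O=np.array([.601,-.005]);a=np.radians(-9.78);F=np.array([[np.cos(a),np.sin(a)],[-np.sin(a),np.cos(a)]])
s=ctrl.state();print("tcp fence",(s["tcp_pos"][:2]-O)@F.T,s["tcp_pos"][2],s["wrist_force"])
L=(X[...,:2]-O)@F.T
m=((X[...,2]>.038)&(X[...,2]<.055)&(L[...,1]<.135)&(L[...,1]>-.2)&(L[...,0]>-.2)&(L[...,0]<.012)).astype(np.uint8)
n,l,st,_=cv2.connectedComponentsWithStats(m);i=1+st[1:,4].argmax();v,u=np.where(l==i)
W=(ray(c,np.c_[u,v],.046)[:,:2]-O)@F.T
print("carton fence xywh ang",cv2.minAreaRect((W*1000).astype(np.float32)),len(u))
cv2.imwrite(f"pics/{sys.argv[1]}.png",cv2.resize(p[130:265,235:435],None,fx=4,fy=4))
E
python3 m.py t1
```

```text
time_s: 3.85
tcp_pos: [0.4427, 0.0362, 0.008]
ee_rot: [3.13, -0.267, -0.001]
wrist_force: [-1.5, -0.9, 0.6]
finger_gap: 0.0856
finger_force: 0.7
time_s: 4.27
tcp_pos: [0.4787, 0.0302, 0.0078]
ee_rot: [-3.13, 0.267, 0.0]
wrist_force: [-3.0, 0.2, 2.1]
finger_gap: 0.0853
finger_force: 1.3
time_s: 4.68
tcp_pos: [0.5022, 0.0261, 0.0077]
ee_rot: [3.13, -0.267, 0.001]
wrist_force: [-0.5, 0.2, 1.2]
finger_gap: 0.0853
finger_force: 0.0
tcp fence [-0.10299598  0.0138602 ] 0.007648300495863979 [ 0.01757442 -0.44517718  0.30649209]
carton fence xywh ang ((-66.58715057373047, -52.37821960449219), (6.052872180938721, 19.52538299560547), 80.30044555664062) 12
```

View pics/t1.png

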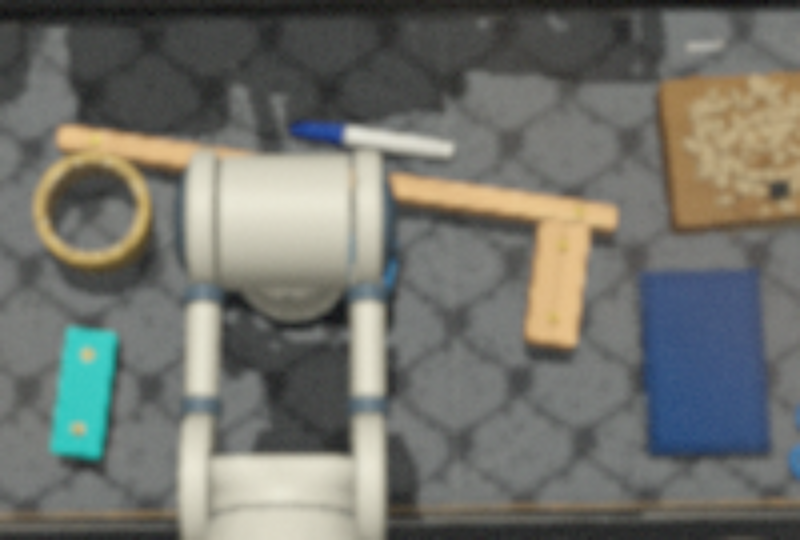

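The arm hides the carton here; only its blue end shows at (390,275). I'll keep pushing and use the force reading to find the fence.

```bash
python3 -m creep '[[[0.17,-0.029,0],[0,0,0]],[[0.17,-0.029,0],[0,0,0]],[[0.17,-0.029,0],[0,0,0]],[[0.17,-0.029,0],[0,0,0]],[[0.17,-0.029,0],[0,0,0]]]'
python3 -m creep '[[[0.08,-0.014,0],[0,0,0]],[[0.08,-0.014,0],[0,0,0]],[[0.08,-0.014,0],[0,0,0]],[[0.08,-0.014,0],[0,0,0]],[[0.08,-0.014,0],[0,0,0]]]'
```

```text
time_s: 5.15
tcp_pos: [0.5274, 0.0218, 0.0077]
ee_rot: [3.13, -0.267, -0.0]
wrist_force: [-2.0, 0.6, -1.3]
finger_gap: 0.0855
finger_force: 0.5
time_s: 5.57
tcp_pos: [0.5391, 0.0198, 0.0078]
ee_rot: [-3.13, 0.267, -0.0]
wrist_force: [-1.1, 0.4, -1.0]
finger_gap: 0.0854
finger_force: 0.5
```

```bash
python3 -m creep '[[[0.05,-0.009,0],[0,0,0]],[[0.05,-0.009,0],[0,0,0]],[[0.05,-0.009,0],[0,0,0]],[[0,0,0],[0,0,0]],[[0,0,0],[0,0,0]]]'
```

```text
time_s: 5.98
tcp_pos: [0.5413, 0.0193, 0.0077]
ee_rot: [-3.13, 0.266, 0.009]
wrist_force: [-11.9, -0.6, 6.1]
finger_gap: 0.0855
finger_force: 5.8
```

The carton met the fence (12 N). I'll back off, lift and look.

```bash
python3 -m creep '[[[-0.2,0.034,0],[0,0,0]],[[-0.5,0.086,0],[0,0,0]],[[-0.7,0.12,0],[0,0,0]],[[-0.6,0.1,0],[0,0,0]],[[-0.4,0.07,0.3],[0,0,0]]]' >/dev/null
python3 -m creep '[[[-0.2,0.03,0.8],[0,0,0]],[[-0.2,0.03,1],[0,0,0]],[[-0.2,0.03,1],[0,0,0]],[[-0.2,0.03,1],[0,0,0]],[[-0.2,0.03,0.8],[0,0,0]]]' >/dev/null
python3 -m creep '[[[0,0,0.5],[0,0,0]],[[0,0,0],[0,0,0]],[[0,0,0],[0,0,0]],[[0,0,0],[0,0,0]],[[0,0,0],[0,0,0]]]'
python3 - <<'E'
from h import *
print(ctrl.state()["qpos"])
c=ctrl.calibration("wrist");p,d=ctrl.snapshot("wrist");cv2.imwrite("pics/w1.png",p)
q,_=ctrl.snapshot("top");cv2.imwrite("pics/t2.png",np.hstack([cv2.resize(q[130:265,235:435],None,fx=2.5,fy=2.5)]))
X=cloud(c,d);O=np.array([.601,-.005]);a=np.radians(-9.78);F=np.array([[np.cos(a),np.sin(a)],[-np.sin(a),np.cos(a)]])
L=(X[...,:2]-O)@F.T
m=((d>0)&(X[...,2]>.038)&(X[...,2]<.055)&(L[...,1]<.14)&(L[...,1]>-.2)&(L[...,0]>-.15)&(L[...,0]<.015)).astype(np.uint8)
n,l,st,_=cv2.connectedComponentsWithStats(m);i=1+st[1:,4].argmax();v,u=np.where(l==i)
print(st[i],cv2.minAreaRect((L[v,u]*1000).astype(np.float32)))
E
```

```text
time_s: 7.23
tcp_pos: [0.4409, 0.0358, 0.1679]
ee_rot: [3.13, -0.267, -0.004]
wrist_force: [-0.4, 0.1, -0.2]
finger_gap: 0.0856
finger_force: 0.0
[ 4.04893742e-03 -3.41879665e-01  1.74024855e+00 -1.01203442e-05
  1.74593213e+00  1.74507125e+00]
[  218     0   188    70 12543] ((-26.63113021850586, 17.018753051757812), (49.62355422973633, 150.1263885498047), 0.17508472502231598)
```

View pics/w1.png

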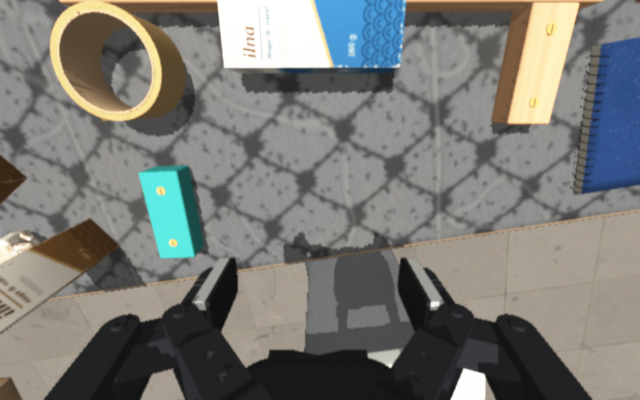

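The wrist view shows the carton at (312,35) flush along the fence: x -26.6 mm, y +17 mm, angle 0.2°, well short of the stop at (540,60). The tape at (115,60) hasn't been disturbed. Next I'll turn 90°, half-close the fingers to make a roughly 44 mm pusher, and go beyond the carton's left end.

```bash
python3 -m creep '[[[0.337,0.17,0],[0,0,1]],[[0.337,0.17,0],[0,0,1]],[[0.337,0.17,0],[0,0,1]],[[0.337,0.17,0],[0,0,1]],[[0.337,0.17,0],[0,0,1]]]' 0.18 >/dev/null
python3 -m creep '[[[0.337,0.17,0],[0,0,1]],[[0.337,0.17,0],[0,0,1]],[[0.337,0.17,0],[0,0,1]],[[0.337,0.17,0],[0,0,1]],[[0.337,0.17,0],[0,0,1]]]' >/dev/null
python3 -m creep '[[[0.337,0.17,0],[0,0,1]],[[0.337,0.17,0],[0,0,1]],[[0.337,0.17,0],[0,0,1]],[[0.337,0.17,0],[0,0,1]],[[0.337,0.17,0],[0,0,1]]]' >/dev/null
python3 -m creep '[[[0,0,0],[0,0,0.7]],[[0,0,0],[0,0,0]],[[0,0,0],[0,0,0]],[[0,0,0],[0,0,0]],[[0,0,0],[0,0,0]]]'
python3 - <<'E'
from h import *
from scipy.spatial.transform import Rotation as Ro
O=np.array([.601,-.005]);a=np.radians(-9.78);F=np.array([[np.cos(a),np.sin(a)],[-np.sin(a),np.cos(a)]])
s=ctrl.state();print((s["tcp_pos"][:2]-O)@F.T,s["qpos"]);y=Ro.from_rotvec(s["ee_rot"]).as_matrix()[:,1];print(np.degrees(np.arctan2(y[1],y[0])))
p,d=ctrl.snapshot("wrist");cv2.imwrite("pics/w2.png",p)
E
```

```text
time_s: 9.0
tcp_pos: [0.5928, 0.1121, 0.1696]
ee_rot: [-2.405, -2.022, 0.0]
wrist_force: [-0.3, 0.1, 0.6]
finger_gap: 0.0154
finger_force: 0.0
[-0.02794771  0.11403899] [ 1.30576570e-01  9.65965279e-02  1.33377799e+00 -4.56607035e-05
  1.71156451e+00  3.03238466e-01]
-9.893165860392108
```

View pics/w2.png

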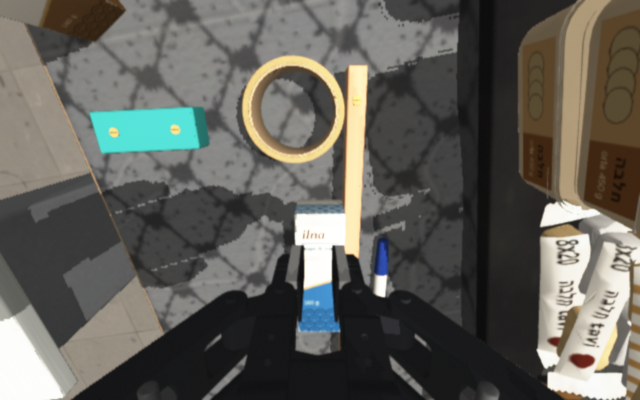

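The view shows the tape at (295,108), the carton's left end at (320,225), and the pusher lined up with it, with free floor between carton and tape. I'll descend.

```bash
python3 -m creep '[[[0,0,-0.5],[0,0,0]],[[0,0,-0.7],[0,0,0]],[[0,0,-0.7],[0,0,0]],[[0,0,-0.7],[0,0,0]],[[0,0,-0.7],[0,0,0]]]'
python3 -m creep '[[[0,0,-0.6],[0,0,0]],[[0,0,-0.5],[0,0,0]],[[0,0,-0.4],[0,0,0]],[[0,0,-0.3],[0,0,0]],[[0,0,0],[0,0,0]]]'
python3 -m creep '[[[-0.017,-0.1,0],[0,0,0]],[[-0.017,-0.1,0],[0,0,0]],[[-0.017,-0.1,0],[0,0,0]],[[-0.017,-0.1,0],[0,0,0]],[[-0.017,-0.1,0],[0,0,0]]]'
```

```text
time_s: 9.47
tcp_pos: [0.5929, 0.1122, 0.0701]
ee_rot: [2.404, 2.022, 0.001]
wrist_force: [-0.2, 0.7, -0.1]
finger_gap: 0.0156
finger_force: 0.0
time_s: 9.88
tcp_pos: [0.5918, 0.1121, 0.0145]
ee_rot: [-2.402, -2.022, 0.004]
wrist_force: [-0.2, -0.5, -0.2]
finger_gap: 0.0152
finger_force: 0.0
time_s: 10.3
tcp_pos: [0.5913, 0.0975, 0.0182]
ee_rot: [2.402, 2.023, 0.004]
wrist_force: [0.7, 3.0, 2.3]
finger_gap: 0.0155
finger_force: 1.5
```

```bash
python3 -m creep '[[[-0.028,-0.164,0],[0,0,0]],[[-0.028,-0.164,0],[0,0,0]],[[-0.028,-0.164,0],[0,0,0]],[[-0.028,-0.164,0],[0,0,0]],[[-0.028,-0.164,0],[0,0,0]]]'
python3 -m creep '[[[-0.028,-0.164,0],[0,0,0]],[[-0.028,-0.164,0],[0,0,0]],[[-0.028,-0.164,0],[0,0,0]],[[-0.028,-0.164,0],[0,0,0]],[[-0.028,-0.164,0],[0,0,0]]]'
python3 -m creep '[[[-0.028,-0.164,0],[0,0,0]],[[-0.028,-0.164,0],[0,0,0]],[[-0.028,-0.164,0],[0,0,0]],[[-0.028,-0.164,0],[0,0,0]],[[-0.028,-0.164,0],[0,0,0]]]'
```

```text
time_s: 10.72
tcp_pos: [0.5862, 0.0722, 0.0168]
ee_rot: [-2.403, -2.023, -0.0]
wrist_force: [0.3, 2.2, 2.8]
finger_gap: 0.0156
finger_force: 1.3
time_s: 11.13
tcp_pos: [0.582, 0.0476, 0.0167]
ee_rot: [-2.403, -2.023, 0.0]
wrist_force: [1.0, 2.2, 2.1]
finger_gap: 0.0155
finger_force: 1.3
time_s: 11.55
tcp_pos: [0.5778, 0.023, 0.0167]
ee_rot: [-2.403, -2.024, 0.0]
wrist_force: [1.5, 2.3, 2.1]
finger_gap: 0.0153
finger_force: 1.2
```

```bash
python3 -m creep '[[[-0.028,-0.164,0],[0,0,0]],[[-0.028,-0.164,0],[0,0,0]],[[-0.028,-0.164,0],[0,0,0]],[[-0.028,-0.164,0],[0,0,0]],[[-0.028,-0.164,0],[0,0,0]]]'
python3 -m creep '[[[-0.009,-0.05,0],[0,0,0]],[[-0.009,-0.05,0],[0,0,0]],[[-0.009,-0.05,0],[0,0,0]],[[-0.009,-0.05,0],[0,0,0]],[[-0.009,-0.05,0],[0,0,0]]]'
```

```text
time_s: 11.97
tcp_pos: [0.5736, -0.0016, 0.0167]
ee_rot: [-2.403, -2.024, 0.0]
wrist_force: [1.2, 2.3, 2.1]
finger_gap: 0.0151
finger_force: 1.1
time_s: 12.38
tcp_pos: [0.5724, -0.0078, 0.0167]
ee_rot: [-2.402, -2.023, -0.002]
wrist_force: [1.0, 7.8, 1.1]
finger_gap: 0.0152
finger_force: 4.3
```

```bash
python3 -m creep '[[[-0.005,-0.03,0],[0,0,0]],[[-0.005,-0.03,0],[0,0,0]],[[0,0,0],[0,0,0]],[[0,0,0],[0,0,0]],[[0,0,0],[0,0,0]]]'
python3 -m creep '[[[0.017,0.1,0],[0,0,0]],[[0.07,0.4,0],[0,0,0]],[[0.07,0.4,0],[0,0,0]],[[0.05,0.3,0.5],[0,0,0]],[[0,0,1],[0,0,0]]]'
python3 -m creep '[[[0,0,1],[0,0,0]],[[0,0,1],[0,0,0]],[[0,0,1],[0,0,0]],[[0,0,1],[0,0,0]],[[0,0,0.5],[0,0,0]]]'
python3 -m creep '[[[-1,0,0],[0,0,0]],[[-1,0,0],[0,0,0]],[[-1,0,0],[0,0,0]],[[-1,0,0],[0,0,0]],[[-1,0,0],[0,0,0]]]'
python3 -m creep '[[[0,0,0],[0,0,0]],[[0,0,0],[0,0,0]],[[0,0,0],[0,0,0]],[[0,0,0],[0,0,0]],[[0,0,0],[0,0,0]]]'
python3 m.py t3
python3 - <<'E'
from h import *
p,d=ctrl.snapshot("scene");cv2.imwrite("pics/s3.png",cv2.resize(p[130:300,180:400],None,fx=3,fy=3))
E
```

```text
time_s: 12.8
tcp_pos: [0.5722, -0.0078, 0.0168]
ee_rot: [-2.399, -2.024, -0.005]
wrist_force: [1.6, 10.4, 0.4]
finger_gap: 0.0151
finger_force: 5.2
time_s: 13.22
tcp_pos: [0.5756, 0.0279, 0.0572]
ee_rot: [-2.397, -2.021, 0.01]
wrist_force: [-0.3, 0.9, 0.1]
finger_gap: 0.0156
finger_force: 0.0
time_s: 13.63
tcp_pos: [0.5793, 0.0264, 0.2015]
ee_rot: [2.4, 2.021, 0.006]
wrist_force: [-0.3, -0.1, 0.9]
finger_gap: 0.0155
finger_force: 0.0
time_s: 14.05
tcp_pos: [0.4269, 0.0261, 0.1964]
ee_rot: [-2.403, -2.024, 0.001]
wrist_force: [-0.4, 0.7, 0.1]
finger_gap: 0.0154
finger_force: 0.0
time_s: 14.47
tcp_pos: [0.4289, 0.0257, 0.1965]
ee_rot: [-2.403, -2.023, 0.001]
wrist_force: [0.4, -0.7, 0.2]
finger_gap: 0.0156
finger_force: 0.0
tcp fence [-0.17484101  0.00096398] 0.19642029004148542 [-0.28904076  1.00394855 -0.07128227]
carton fence xywh ang ((-27.54568862915039, -105.02212524414062), (54.521419525146484, 124.13225555419922), 0.5867272019386292) 558
```

View pics/t3.png

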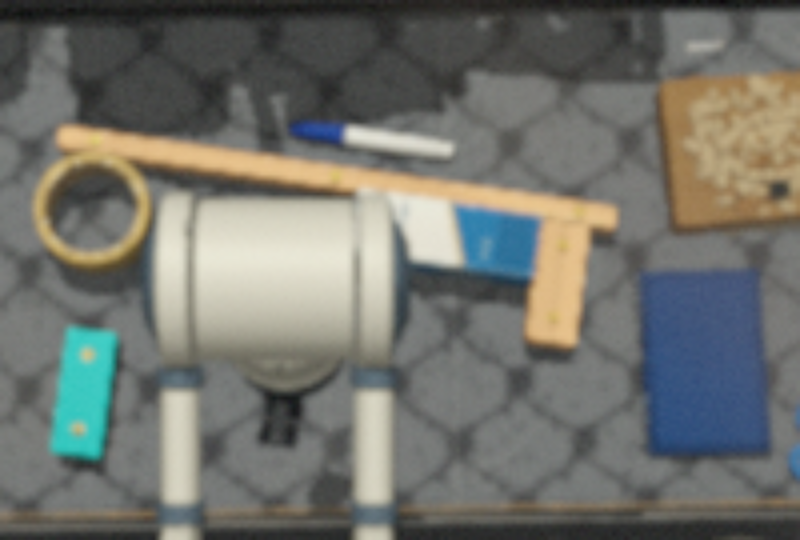

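The top view shows the carton lying in the corner, flush under the fence and with its blue end at the stop at (535,245). It measures x -27.5 mm and angle 0.6°, and the force rise confirmed contact with the stop. The visible loose things are where they were, and the arm is clear.

```bash
python3 -c "
from cell import ctrl
print(ctrl.sign_off())"
```

```text
the job is handed in; nothing more can be done
None
```

I pushed the carton flush to the fence, slid it along until its end met the stop block, and handed the job in at about 14.5 s; the last picture shows it square in the corner, about 1.5 mm off nominal and 0.6° out, but sign-off gave no verdict.

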